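# Load the resin curing cabinet and shut its door

## Task

Lay both wooden carrier bars flat on the curing cabinet's drawn-out tray, side by side with their stones facing up, then slide the tray fully home. After that push the hinged door shut until it clicks past its spring catch and sits flush. Leave the hammer, the jar and the steel block where they are.

Things in the scene. Friction and masses are not known exactly. Their poses are not given: they have to be found in the camera images.
- cabinet: fixed white bench-top curing cabinet, 200 deep (x), 270 wide (y), 125 high (z), open front. Origin: centre of its underside on the bench; its x axis points from the open front to the back, so the front face is the plane x = -100; y to the robot's left; z up. Yaw varies.
- tray (a joint): slide of the tray, m: 0 = fully home in the cabinet, growing as it is drawn out along the cabinet's -x, at most 0.17; it starts well out and is slightly stiff (about 2 N)
- tray_in (a point): centre of the tray's floor, on its upper surface (22 above the bench), axes as the cabinet's; moves with the tray. The inner floor is 156 (x) by 204 (y). Side and rear walls rise 12 above the floor, 6 thick; the blue front panel is 8 thick, 216 wide and rises to 85 above the bench. The tray is 170 long overall.
- tray_front (a point): middle of the top edge of the blue front panel's outer face (85 above the bench), axes as the cabinet's; flush with the cabinet's front face when the tray is home. Push here towards the cabinet's +x.
- door (a joint): hinge of the door, rad: 0 = shut and flush, growing as it swings open towards the robot and to the left (upright hinge at the cabinet's left front edge), at most 2.0; it starts wide open. A sprung catch near the free edge resists (a few N at the edge) from about 0.06 to 0.02 rad, then snaps it to 0 and holds it.
- door_hinge (a point): on the door's upright hinge line, 125 above the bench (the door's top), at cabinet (-100, 130). Its axes turn with the door: -y runs along the door to its free edge, -x out of its outer face. The hinge line lies in the door's back face; the door is white with an amber window, 260 wide, 15 thick, from 3 to 125 above the bench
- door_edge (a point): top outer corner of the door's free edge (260 from the hinge line, on the outer face, 125 above the bench), axes as the hinge point's. A dark pull handle stands 26 off the outer face, 25 in from this edge, between 28 and 82 above the bench
- carrier_green: loose plywood carrier bar, 110 long (x), 34 wide (y), 24 high, with three green domed resin stones in brass bezels on top (to 31 high), 120 g. Origin: centre of its underside; x along its length, z up out of the stones' side.
- carrier_red: the same carrier bar with three red stones
- hammer: bystander: steel-headed hammer lying on the bench, about 250 long, pale wooden handle; origin under its middle
- jar: bystander: amber glass jar with a black cap, 64 across, 95 high; origin at the centre of its underside
- block: bystander: square steel bench block 80 by 80 by 25; origin at the centre of its underside
Things that resemble listed ones, but are neither listed nor needed, are in the scene too. What is shaped like the carrier_red but pink or purple is not meant. What is shaped like the carrier_green but pink is not meant.

How it is judged:
By the outcome, as a careful person would: the job done as asked, in the order asked, and still so for the second after the job is handed in, with the robot touching nothing.
It also fails if it takes over 72 s, if anything falls off the work surface, if the arm or the gripper's body presses on something with over 40 N, if the wrist force passes 120 N, or if a joint passes its speed limit or range.

## Robot

A 7-joint arm with a two-finger parallel gripper is mounted at the origin on the work surface. World frame = base frame: x ahead of the robot, y to its left, z up, the work surface at z = 0. Lengths are in m, angles in rad, forces in N, time in s.
With the tool pointing down it reaches from about 0.425 to 1.025 m from the base axis. Payload 9.4 kg.
Tool frame: the origin (TCP) lies on the centre line of the jaws, within the pads' length; the fingertips stand env.tcp_to_tips ahead of it and the grasp point (between the pads) lies 8 mm behind it (env.tcp_to_tips is the distance from the TCP to the fingertips, in m); z points along the fingers, y is the direction in which the jaws open and shut (so a half turn about z gives the same grasp; the last joint's range is limited). The gripper opens to 85 mm and grips with 20 to 120 N. Pads are 22 mm wide; open, the fingers measure 114 mm over their backs; the gripper's body (76 mm by 85 mm) begins 54 mm behind the grasp point. The pads swing forward as they close: fully open they stand 13 mm farther back than shut.
Start: joints at [-1.304, 0.599, -0.003, 1.599, 0.002, 0.943, -0.08], TCP at [0.244, 0.683, 0.216] pointing down, gripper open.
Joint ranges: [-2.57, 2.57], [-0.35, 1.97], [-1.29, 1.29], [0.11, 2.56], [-1.05, 4.19], [0.11, 1.86], [-2.63, 2.63]. Speed limits (rad/s): [2.22, 2.22, 3.01, 3.01, 3.14, 3.14, 3.14].

## Interface

Orientations are given as a unit quaternion [x, y, z, w].
In Python, from plant import env gives the robot as it stands.
- The arm moves only by the shell command python3 -m crank 'ROWS' [FORCE]. ROWS is JSON, a list of rows, each a list of 5 numbers: the opening in per cent of the stroke, from 0 (shut) to 100 (fully open), then the shift along the tool's x, y, z in units of 30 mm (1.0 is 30 mm), then the turn about the tool's z in units of 6 degrees (1.0 is 6 degrees). In form: [[hand, x, y, z, spin], ...]. A call has 1 to 10 rows; each row is the pose to reach, as a shift and turn from the pose commanded when the call began, along the tool's axes at that moment; what a row does not reach only later rows make up. A row lasts 1/8 s, in which the tool goes at most 62.5 mm and 10.7 degrees, less where a joint would pass 70% of its speed; a pose out of reach is approached as far as the arm can. A call with a gripper value outside its range is refused whole. The fingers move at their own pace and stop on an object; FORCE is the grip in N (left out, the last holds). Time passes only in rows, so rows that repeat a pose let the fingers close. It gives the time, the measured TCP pose, the force and the opening at its end, in the units of the state.
- env.state(): the state, without advancing time (a new reading comes with each control period).
- env.camera(name): name is "scene" or "top"; returns a dict with "img" (384x512x3 uint8, red, green, blue), "fx", "fy", "cx", "cy" (pixels), "R" (3x3) and "t" (3): a world point X has camera coordinates R X + t. Camera axes: x right, y down, z forward; pixel columns grow to the right and rows downward; lengths in m; the calibration is good to about 2 mm. A picture is of the moment at which its call begins. There is no depth.
- env.finish_job(): hands the job in, once; it reports no verdict.
The state is a dict: "time_s": time; "joint_pos": joint angles; "dq": joint speeds; "joint_torque": joint torques, N m; "tool_pos": TCP position; "eef_rot": TCP orientation; "force": force on the tool from outside, world axes, zero at the start; "wrist_torque": the same for the moment, N m; "width": opening from 0.0 (shut) to 1.0 (fully open).
Only numpy, scipy, OpenCV 4.12 (cv2) and the standard library are available. Lean on these libraries where they do the work, as an engineer would, in place of code of your own. Each camera call takes 0.05 s, during which the arm holds its last target. There are 200 camera calls.

## Working session

There is one attempt and no reset: what is moved stays moved. The work goes in short steps, Python scripts to look and compute and a shell command to move; the robot and the scene stay as the last step left them, time stands still between calls to the robot, and variables do not carry over. Pictures are saved under pics/ and viewed, about 8 in all and at most 12, crops included, and the job is handed in when it is done.

```bash
mkdir -p pics; ls; python3 - <<'E'
from plant import env
import cv2
print(env.state(), env.tcp_to_tips)
for n in("scene","top"):
    c=env.camera(n); cv2.imwrite(f"pics/{n}0.png",cv2.resize(c["img"][:,:,::-1],(800,600),interpolation=cv2.INTER_CUBIC))
    print(n,c["fx"],c["fy"],c["cx"],c["cy"],c["R"],c["t"])
E
```

```text
pics
{'time_s': 0.0, 'joint_pos': array([-1.30369501,  0.60015622, -0.00257015,  1.60010579,  0.00179425,
        0.94290572, -0.07976884]), 'dq': array([ 0.00183745,  0.00013474, -0.00029648, -0.0005194 , -0.00067855,
       -0.00028433,  0.00166976]), 'joint_torque': array([-1.42989025e-03, -7.76438069e+01,  1.56422585e+00, -2.57990777e+01,
        1.22187665e-02,  8.91140895e-03, -4.56244902e-05]), 'tool_pos': array([0.24421031, 0.68211616, 0.21560272]), 'eef_rot': array([ 1.71001812e-01,  9.85270400e-01, -7.83004811e-04, -7.28900593e-05]), 'force': array([-0.36798658, -0.86350626,  0.43018252]), 'wrist_torque': array([-0.0269257 ,  0.00381406,  0.02188154]), 'width': 1.0005288466594178} 0.011
scene 480.5599660144265 480.5599660144265 255.11510072773427 189.7950303485642 [[-0.11797956  0.99291349 -0.01426991]
 [ 0.52243934  0.04984357 -0.85121839]
 [-0.84447496 -0.10788153 -0.52461759]] [ 0.09345767 -0.17805632  2.11054701]
top 352.8687631952693 352.8687631952693 259.1143501353831 191.09197563765395 [[-0.00636941 -0.99970508  0.02343465]
 [-0.99300225  0.00355962 -0.11804174]
 [ 0.11792351 -0.02402251 -0.99273207]] [-0.05271611  0.55672139  1.15490133]
```

View pics/scene0.png

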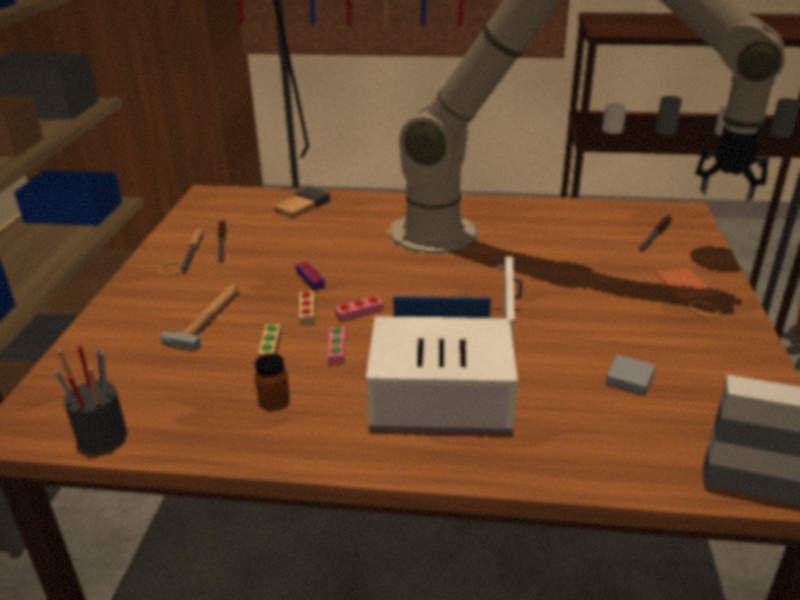

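View pics/top0.png

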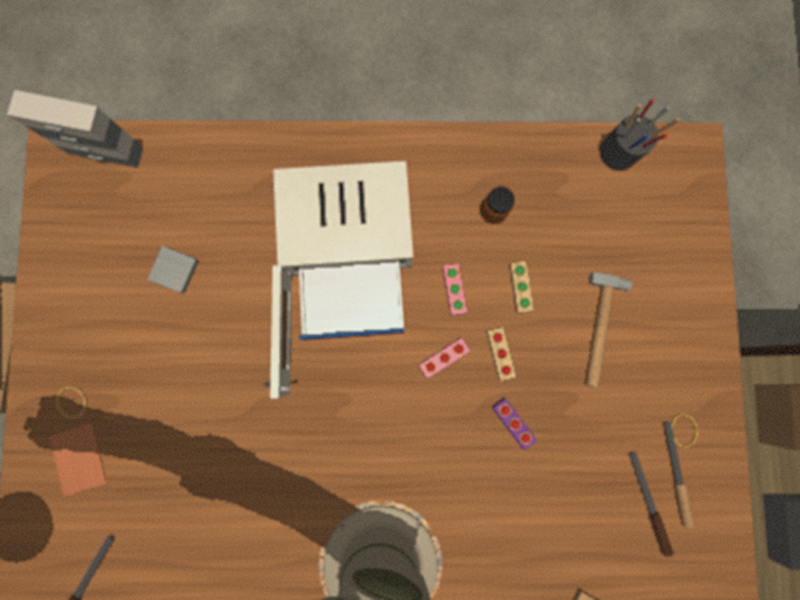

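The scene picture shows the cabinet with its back to the camera. The top picture (800x600) has the green plywood carrier at about (522,287) and the red one at (502,354). The cabinet roof spans (274,170) to (412,257), the tray panel is at about (352,334), and the door is open about 90°, lying along x≈280. The pink and purple bars are the lookalikes.

```bash
cat > h.py <<'E'
from plant import env
import numpy as np, cv2
from scipy.spatial.transform import Rotation as Ro
def ray(c,u,v,z):
    d=np.array([(u-c["cx"])/c["fx"],(v-c["cy"])/c["fy"],1]); R=np.array(c["R"]);t=np.array(c["t"])
    o=-R.T@t; d=R.T@d
    return (o+d*(z-o[2])/d[2])
def proj(c,X):
    p=(np.array(c["R"])@np.array(X).T).T+c["t"]; return np.stack([c["fx"]*p[:,0]/p[:,2]+c["cx"],c["fy"]*p[:,1]/p[:,2]+c["cy"]],1)
def go(x,y,z,yaw=None):
    """units to reach TCP x,y,z; yaw = world direction of jaw (tool y) axis, rad"""
    s=env.state(); R=Ro.from_quat(s["eef_rot"]); d=R.inv().apply(np.array([x,y,z])-s["tool_pos"])/.03
    ty=R.apply([0,1,0]); cur=np.arctan2(ty[1],ty[0]); sp=0
    if yaw is not None:
        dd=(yaw-cur+np.pi/2)%np.pi-np.pi/2; sp=-np.degrees(dd)/6
    print("shift",d.round(2),"spin",round(sp,2),"cur yaw",round(np.degrees(cur),1),"q7",s["joint_pos"][6].round(2),"t",s["time_s"])
E
python3 - <<'E'
from h import *
c=env.camera("top"); im=c["img"]; hsv=cv2.cvtColor(im,cv2.COLOR_RGB2HSV)
P=lambda u,v,z: ray(c,u*.64,v*.64,z)
for n,p in dict(tl=(274,170),tr=(406,162),br=(412,257),bl=(276,267)).items(): print(n,P(*p,.125).round(4))
print("panel",P(300,337,.085).round(4),P(403,330,.085).round(4))
print("door outer edge",P(271,398,.125).round(4),P(280,397,.125).round(4),P(273,266,.125).round(4))
for n,p in dict(green=((514,263),(529,263),(533,309),(519,311)),red=((488,330),(503,328),(515,377),(500,380))).items():
    print(n,[P(*q,.024).round(3)[:2] for q in p])
for n,(u,v) in dict(green=(522,287),red=(502,354)).items():
    u,v=int(u*.64),int(v*.64); w=24
    h=hsv[v-w:v+w,u-12:u+12]
    m=((h[...,0]>45)&(h[...,0]<85) if n=="green" else ((h[...,0]<5)|(h[...,0]>172)))&(h[...,1]>150)
    k,l,s,ce=cv2.connectedComponentsWithStats(m.astype(np.uint8))
    pts=[ray(c,ce[i][0]+u-12,ce[i][1]+v-w,.028) for i in range(1,k) if s[i][4]>6]
    print(n,s[1:,4],np.round(pts,4))
big=cv2.resize(im[95:265,165:345,::-1],None,fx=4,fy=3.5,interpolation=cv2.INTER_CUBIC)
big=cv2.resize(im[95:260,165:345,::-1],None,fx=3.6,fy=3.6,interpolation=cv2.INTER_CUBIC)
cv2.imwrite("pics/crop1.png",big)
go(.6,-.2,.2)
E
```

```text
tl [0.8099 0.2112 0.125 ]
tr [ 0.8274 -0.0574  0.125 ]
br [ 0.6296 -0.0681  0.125 ]
bl [0.6098 0.203  0.125 ]
panel [0.4724 0.1598 0.085 ] [ 0.4856 -0.05    0.085 ]
door outer edge [0.3527 0.2072 0.125 ] [0.3545 0.1899 0.125 ] [0.6119 0.209  0.125 ]
green [array([ 0.636, -0.296]), array([ 0.636, -0.33 ]), array([ 0.534, -0.335]), array([ 0.529, -0.304])]
red [array([ 0.488, -0.235]), array([ 0.493, -0.268]), array([ 0.387, -0.291]), array([ 0.381, -0.259])]
green [3 2] []
red [13 12 12] [[ 0.4732 -0.2549  0.028 ]
 [ 0.4394 -0.262   0.028 ]
 [ 0.4033 -0.2702  0.028 ]]
shift [-21.07 -23.69   0.56] spin 0 cur yaw 70.3 q7 -0.08 t 0.15
```

View pics/crop1.png

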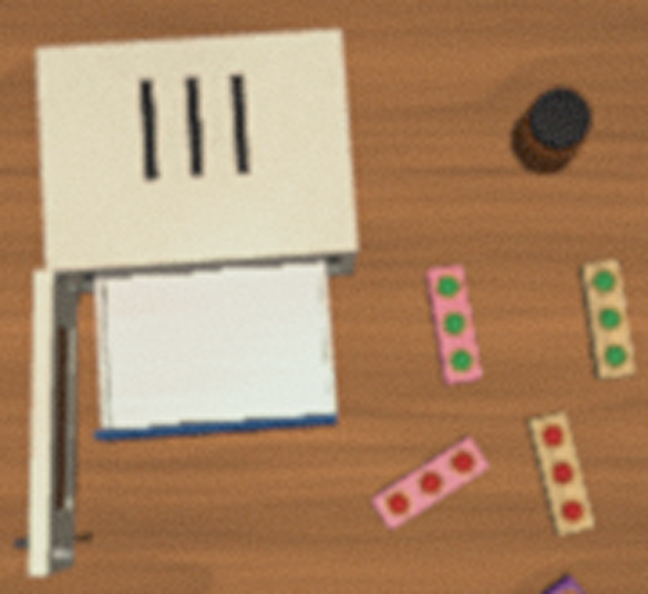

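The crop fits the first estimates: cabinet yaw is about 3.7°, the tray is out about 0.14, and the door is open about 90°.

```bash
python3 - <<'E'
from h import *
c=env.camera("top")
for n,pp in dict(green=[(603,281),(609,319),(615,356)],red=[(553,436),(562,472),(573,511)]).items():
    q=np.array([ray(c,165+x/3.6-.4,95+y/3.6-.4,.028) for x,y in pp]); d=q[0]-q[2]
    print(n,q.mean(0).round(4),np.degrees(np.arctan2(d[1],d[0])))
m=[(148,78),(152,178),(192,78),(197,174),(237,75),(243,172)]
go(.584,-.318,.15,np.radians(90+6))
E
```

```text
green [ 0.5837 -0.3104  0.028 ] 7.280655975127611
red [ 0.4384 -0.2624  0.028 ] 13.581395525063629
shift [-21.9  -27.57   2.23] spin -4.28 cur yaw 70.3 q7 -0.08 t 0.2
```

```bash
python3 -m crank '[[100,-21.9,-27.5,0,-4.3],[100,-21.9,-27.5,0,-4.3],[100,-21.9,-27.5,0,-4.3],[100,-21.9,-27.5,0,-4.3],[100,-21.9,-27.5,0,-4.3],[100,-21.9,-27.5,0,-4.3],[70,-21.9,-27.5,0,-4.3],[70,-21.9,-27.5,0,-4.3],[70,-21.9,-27.5,0,-4.3],[70,-21.9,-27.5,0,-4.3]]' 40; python3 -c "
from h import *
go(.584,-.313,.1,np.radians(96.5))"
```

```text
time_s: 1.45
tool_pos: [0.4467, 0.0891, 0.2167]
eef_rot: [-0.053, 0.999, 0.0, 0.0]
force: [1.2, 1.2, -0.1]
width: 0.697
shift [ -3.12 -13.82   3.89] spin -0.06 cur yaw 96.1 q7 1.32 t 1.45
```

```bash
python3 -m crank '[[70,-3.1,-13.8,0,0],[70,-3.1,-13.8,0,0],[70,-3.1,-13.8,0,0],[70,-3.1,-13.8,0,0],[70,-3.1,-13.8,0,0],[70,-3.1,-13.8,1,0],[70,-3.1,-13.8,3.3,0],[70,-3.1,-13.8,4.2,0],[70,-3.1,-13.8,4.2,0],[70,-3.1,-13.8,4.2,0]]'; python3 - <<'E'
from h import *
c=env.camera("top"); 
u,v=(522*.64,287*.64)
a=cv2.resize(c["img"][int(v)-45:int(v)+45,int(u)-60:int(u)+60,::-1],None,fx=5,fy=5,interpolation=cv2.INTER_CUBIC)
cv2.imwrite("pics/g.png",a); go(.584,-.313,.016,np.radians(96.5)); print(env.state()["force"])
E
```

```text
time_s: 2.7
tool_pos: [0.5832, -0.3101, 0.0917]
eef_rot: [-0.053, 0.999, 0.0, 0.0]
force: [1.0, 0.3, 0.6]
width: 0.701
shift [ 0.01 -0.09  2.56] spin -0.06 cur yaw 96.2 q7 2.08 t 2.75
[-0.50221196 -0.05875301  0.62651842]
```

View pics/g.png

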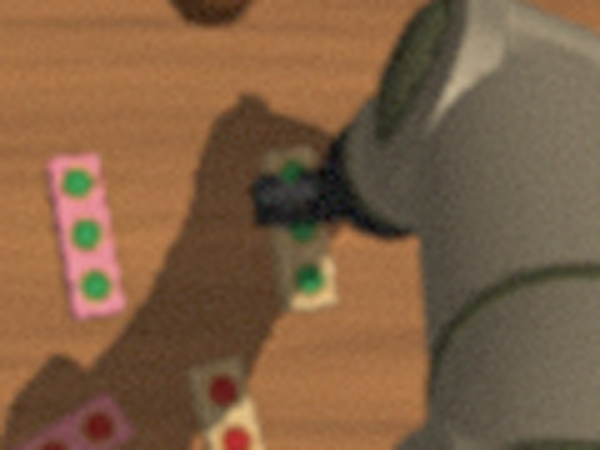

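The gripper is above the green bar's middle, with a finger visible at about (290,200). Descending and gripping.

```bash
python3 -m crank '[[70,0,-0.05,1.3,0],[70,0,-0.05,2.55,0],[70,0,-0.05,2.55,0],[0,0,-0.05,2.55,0],[0,0,-0.05,2.55,0],[0,0,-0.05,2.55,0],[0,0,-0.05,2.55,0],[0,0,-0.05,0.5,0],[0,0,-0.05,-1.5,0],[0,0,-0.05,-3.5,0]]' 40; python3 -c "
from h import *
print(env.state()['force'])
go(.5536,.0284,.18,np.radians(93.7))"
```

```text
time_s: 4.0
tool_pos: [0.5825, -0.3122, 0.1974]
eef_rot: [-0.053, 0.999, 0.0, -0.0]
force: [1.3, -0.9, -0.8]
width: 0.001
[ 1.25516498 -0.85808207 -0.84426814]
shift [-0.25 11.39  0.58] spin 0.4 cur yaw 96.1 q7 2.09 t 4.0
```

The opening is 0, so the grasp missed. Looking.

```bash
python3 - <<'E'
from h import *
c=env.camera("scene"); 
a=cv2.resize(c["img"][130:250,60:240,::-1],None,fx=4.4,fy=4.4,interpolation=cv2.INTER_CUBIC)
d=env.camera("top")["img"][120:250,230:400,::-1]
d=cv2.resize(d,(a.shape[1]//2,int(130/170*a.shape[1]/2)),interpolation=cv2.INTER_CUBIC)
a=cv2.resize(a,(400,267)); d=cv2.resize(d,(400,306))
cv2.imwrite("pics/m.png",np.vstack([a,d]))
E
```

```text
(no output)
```

View pics/m.png

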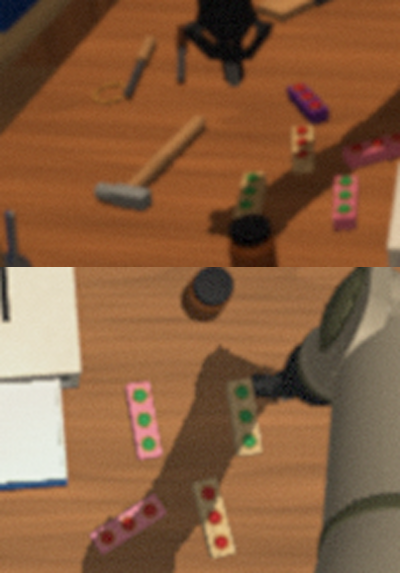

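The bar has not moved. I'll redo this in checked steps: descend first, then close.

```bash
python3 -c "
from h import *
go(.584,-.313,.016,np.radians(96.5))"; python3 -m crank '[[70,0,0,1,0],[70,0,0,3,0],[70,0,0,5,0],[70,0,0,6,0],[70,0,0,6,0],[70,0,0,6,0]]' 40;  python3 -m crank '[[0,0,0,0,0],[0,0,0,0,0],[0,0,0,0,0],[0,0,0,0,0]]'
```

```text
shift [0.11 0.07 6.22] spin -0.07 cur yaw 96.1 q7 2.09 t 4.1
time_s: 4.85
tool_pos: [0.5834, -0.3126, 0.0165]
eef_rot: [-0.053, 0.999, -0.0, 0.001]
force: [-0.3, -0.3, -0.6]
width: 0.699
time_s: 5.35
tool_pos: [0.583, -0.3122, 0.0159]
eef_rot: [-0.053, 0.999, -0.0, 0.0]
force: [-0.5, -0.5, 0.4]
width: 0.004
```

```bash
python3 - <<'E'
from h import *
out=[]
s=env.state();print(s["tool_pos"],s["width"],s["joint_pos"])
for n in("scene","top"):
    c=env.camera(n); im=c["img"][:,:,::-1].copy()
    p=proj(c,[[.584,-.313,.028],s["tool_pos"],[.438,-.263,.028]]); print(n,p)
    im=cv2.resize(im,None,fx=4,fy=4,interpolation=cv2.INTER_CUBIC)
    for i,col in enumerate([(255,0,255),(0,255,255),(255,255,0)]): cv2.drawMarker(im,tuple(int(x) for x in p[i]*4+1.5),col,cv2.MARKER_CROSS,14,1)
    u,v=(p[0]*4).astype(int); out.append(im[v-220:v+220,u-190:u+190])
cv2.imwrite("pics/m2.png",np.hstack(out))
E
```

```text
[ 0.58295555 -0.31222506  0.01586452] 0.004017897136887076 [ 4.06522541e-01  7.70834993e-01 -8.90890608e-04  1.88118209e+00
  1.28023854e-03  4.89077998e-01  2.08212604e+00]
scene [[170.94519003 215.52347824]
 [171.62373613 218.28334038]
 [194.9192743  193.58317359]]
top [[334.50538189 182.99623656]
 [333.4613252  183.79335501]
 [321.07031245 226.09232446]]
```

View pics/m2.png

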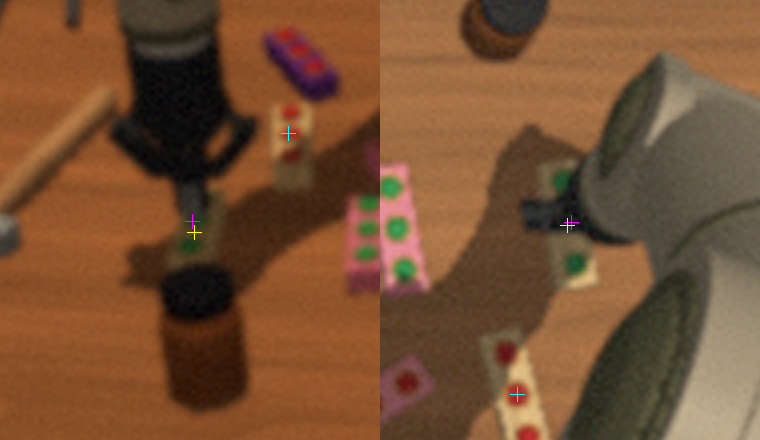

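The picture shows the shut fingers ending on top of the bar at about (190,210). The reported TCP projects lower, at (194,232), so the fingers look roughly 25–30 mm higher than reported. I'll probe for contact gently.

```bash
python3 -m crank '[[70,0,0,0,0],[70,0,0,0,0],[70,0,0,0,0],[70,0,0,0.2,0],[70,0,0,0.2,0]]' 40; python3 -m crank '[[70,0,0,0.15,0],[70,0,0,0.15,0]]';  python3 -m crank '[[70,0,0,0.1,0],[70,0,0,0.1,0]]'
```

```text
time_s: 6.08
tool_pos: [0.5825, -0.312, 0.0088]
eef_rot: [-0.053, 0.999, 0.0, -0.0]
force: [-0.1, 0.5, -1.1]
width: 0.697
time_s: 6.32
tool_pos: [0.5826, -0.3121, 0.0045]
eef_rot: [-0.053, 0.999, 0.0, -0.0]
force: [0.2, 0.8, -0.0]
width: 0.699
time_s: 6.58
tool_pos: [0.5827, -0.3122, 0.0018]
eef_rot: [-0.053, 0.999, 0.0, -0.0]
force: [-0.4, -0.4, 0.4]
width: 0.697
```

```bash
python3 -m crank '[[70,0,0,0.2,0],[70,0,0,0.2,0]]'; python3 -m crank '[[70,0,0,0.2,0],[70,0,0,0.2,0]]';  python3 -m crank '[[0,0,0,0,0],[0,0,0,0,0],[0,0,0,0,0],[0,0,0,0,0],[0,0,0,0,0]]'
```

```text
time_s: 6.82
tool_pos: [0.5825, -0.3121, -0.0045]
eef_rot: [-0.053, 0.999, 0.0, -0.0]
force: [-0.0, -0.5, 0.7]
width: 0.702
time_s: 7.08
tool_pos: [0.5825, -0.3121, -0.0106]
eef_rot: [-0.053, 0.999, 0.0, -0.0]
force: [0.3, -0.0, 0.4]
width: 0.698
time_s: 7.7
tool_pos: [0.5829, -0.3123, -0.0098]
eef_rot: [-0.053, 0.999, -0.0, 0.0]
force: [-0.2, 0.9, 3.5]
width: 0.387
```

Gripped: width 0.387, about 33 mm. The reported z is offset by roughly 20 mm, so tips on the bench read about −0.010. I'll use that as the reference. Lifting.

```bash
python3 -m crank '[[0,0,0,-1,0],[0,0,0,-3,0],[0,0,0,-5,0],[0,0,0,-5,0]]' 60; python3 -c "
from h import *
print(env.state()['width'])
go(.5536,.0284,.14,np.radians(93.7))"
```

```text
time_s: 8.2
tool_pos: [0.5851, -0.3135, 0.1448]
eef_rot: [-0.053, 0.999, -0.002, 0.004]
force: [0.0, -0.5, -1.7]
width: 0.384
0.38400972762833313
shift [-0.16 11.44  0.11] spin 0.4 cur yaw 96.1 q7 2.09 t 8.2
```

```bash
python3 -m crank '[[0,-0.15,2,0,0.4],[0,-0.15,4,0,0.4],[0,-0.15,6,0,0.4],[0,-0.15,8,0,0.4],[0,-0.15,10,0,0.4],[0,-0.15,11.4,0,0.4],[0,-0.15,11.4,0,0.4],[0,-0.15,11.4,0,0.4]]'; python3 - <<'E'
from h import *
go(.5536,.0284,.02,np.radians(93.7))
out=[]; s=env.state()
for n in("scene","top"):
    c=env.camera(n); im=c["img"][:,:,::-1].copy()
    p=proj(c,[[.5536,.0284,.022],s["tool_pos"]]); print(p)
    im=cv2.resize(im,None,fx=4,fy=4,interpolation=cv2.INTER_CUBIC)
    for i,col in enumerate([(255,0,255),(0,255,255)]): cv2.drawMarker(im,tuple(int(x) for x in p[i]*4+1.5),col,cv2.MARKER_CROSS,14,1)
    u,v=(p[0]*4).astype(int); out.append(im[v-220:v+220,u-195:u+195])
cv2.imwrite("pics/m3.png",np.hstack(out))
E
```

```text
time_s: 9.2
tool_pos: [0.5503, 0.0278, 0.1391]
eef_rot: [-0.032, 0.999, -0.0, -0.001]
force: [-0.2, 0.7, -1.2]
width: 0.383
shift [-0.12  0.01  3.97] spin 0.0 cur yaw 93.7 q7 1.52 t 9.2
[[271.64950658 217.49201572]
 [271.69785777 187.47629039]]
[[234.33045637 192.41767443]
 [232.74681551 189.10059636]]
```

View pics/m3.png

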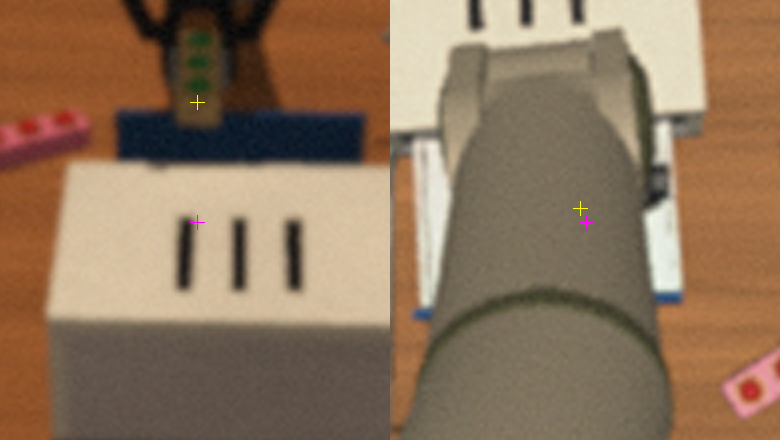

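```bash
python3 - <<'E'
from h import *
c=env.camera("scene")
for v,z in((186.2,.173),(193.7,.149)): print(ray(c,272.4,v,z))
# near top edge of the panel hidden line etc: panel top back-view corners
for x,y in((117,112),(363,115)): print("panel",ray(c,(271.65*4-195+x)/4,(217.49*4-220+y)/4,.085))
E
```

```text
[0.59779134 0.03413839 0.173     ]
[0.6038873  0.03478489 0.149     ]
panel [ 0.4882123  -0.04519936  0.085     ]
panel [0.47300343 0.16554863 0.085     ]
```

```bash
python3 -m crank '[[0,-0.25,0,0,0],[0,-0.25,0,1,0],[0,-0.25,0,2,0],[0,-0.25,0,3,0],[0,-0.25,0,3.7,0],[0,-0.25,0,4,0],[0,-0.25,0,4,0],[0,-0.25,0,4,0]]'; python3 -m crank '[[0,0,0,0.07,0],[0,0,0,0.07,0]]'
```

```text
time_s: 10.35
tool_pos: [0.559, 0.0287, 0.0207]
eef_rot: [-0.032, 0.999, 0.0, 0.001]
force: [-0.8, 0.7, -1.2]
width: 0.382
time_s: 10.6
tool_pos: [0.5586, 0.0289, 0.0183]
eef_rot: [-0.032, 0.999, 0.0, 0.0]
force: [-0.0, -0.8, -1.3]
width: 0.381
```

```bash
python3 -m crank '[[0,0,0,0.1,0],[0,0,0,0.1,0]]'; python3 -m crank '[[0,0,0,0.1,0],[0,0,0,0.1,0]]'
```

```text
time_s: 10.85
tool_pos: [0.5583, 0.0288, 0.0147]
eef_rot: [-0.032, 0.999, -0.0, -0.0]
force: [-0.3, -0.0, -1.5]
width: 0.385
time_s: 11.1
tool_pos: [0.5591, 0.0289, 0.0123]
eef_rot: [-0.032, 0.999, 0.0, 0.001]
force: [0.8, 0.1, 5.3]
width: 0.384
```

Contact at 0.012, as predicted. Release and go to the red bar.

```bash
python3 -m crank '[[60,0,0,-0.03,0],[60,0,0,-0.03,0],[60,0,0,-0.03,0],[60,0,0,-1,0],[60,0,0,-2.5,0],[60,0,0,-4,0],[60,0,0,-4.2,0],[60,0,0,-4.2,0]]'; python3 -c "
from h import *
go(.4384,-.2625,.14,np.radians(103))"
```

```text
time_s: 12.1
tool_pos: [0.5583, 0.0289, 0.1379]
eef_rot: [-0.032, 0.999, 0.0, 0.0]
force: [-0.2, 1.0, -0.4]
width: 0.606
shift [ 4.62 -9.43 -0.07] spin -1.55 cur yaw 93.7 q7 1.52 t 12.1
```

```bash
python3 -m crank '[[65,4.6,-9.4,0,-1.55],[65,4.6,-9.4,0,-1.55],[65,4.6,-9.4,0,-1.55],[65,4.6,-9.4,0,-1.55],[65,4.6,-9.4,0,-1.55],[65,4.6,-9.4,0,-1.55],[65,4.6,-9.4,0,-1.55],[65,4.6,-9.4,0,-1.55]]'; python3 - <<'E'
from h import *
go(.4384,-.2625,-.008,np.radians(103))
c=env.camera("top")
im=cv2.resize(c["img"][:,:,::-1],None,fx=3,fy=3,interpolation=cv2.INTER_CUBIC)
cv2.imwrite("pics/m4.png",im[260:850,380:1180])
E
```

```text
time_s: 13.1
tool_pos: [0.4395, -0.2598, 0.1372]
eef_rot: [-0.115, 0.993, 0.001, -0.0]
force: [0.6, 0.2, -1.3]
width: 0.648
shift [ 0.05 -0.09  4.84] spin 0.03 cur yaw 103.2 q7 2.18 t 13.1
```

View pics/m4.png

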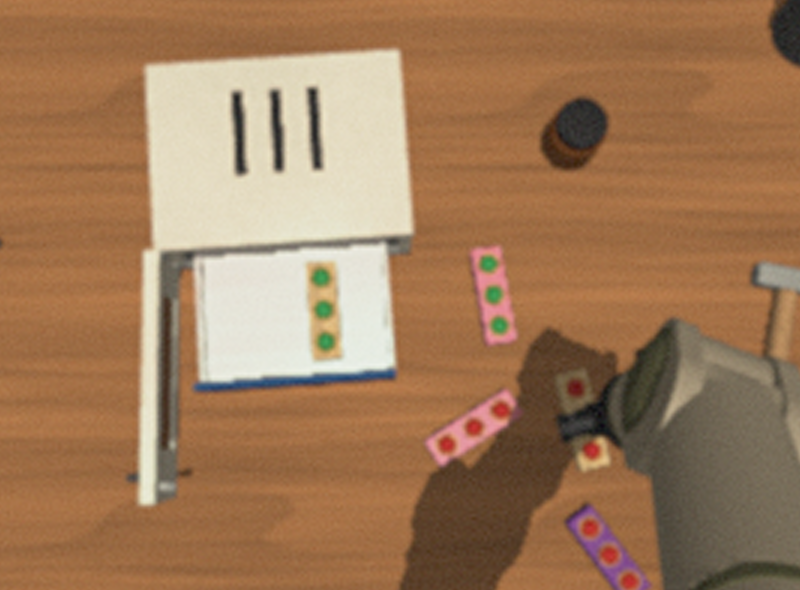

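Green lies flat in the tray at about (324,310), with room on its left. The gripper is over the red bar. Descend and grip.

```bash
python3 -m crank '[[65,0.05,-0.08,1,0],[65,0.05,-0.08,3,0],[65,0.05,-0.08,4.5,0],[65,0.05,-0.08,4.83,0],[65,0.05,-0.08,4.83,0],[65,0.05,-0.08,4.83,0]]'; python3 -m crank '[[0,0,0,0,0],[0,0,0,0,0],[0,0,0,0,0],[0,0,0,0,0],[0,0,0,0,0]]' 60
```

```text
time_s: 13.9
tool_pos: [0.4389, -0.2643, -0.0055]
eef_rot: [-0.113, 0.994, -0.001, 0.001]
force: [-1.3, -0.1, 0.1]
width: 0.65
time_s: 14.52
tool_pos: [0.4386, -0.2645, -0.0054]
eef_rot: [-0.113, 0.994, -0.001, 0.001]
force: [-1.2, 1.1, 12.8]
width: 0.38
```

```bash
python3 -m crank '[[0,0,0,-1,0],[0,0,0,-3,0],[0,0,0,-5,0],[0,0,0,-5,0],[0,0,0,-5,0]]'; python3 -c "
from h import *
print(env.state()['width'])
go(.554,.096,.14,np.radians(93.7))"
```

```text
time_s: 15.15
tool_pos: [0.4378, -0.2642, 0.1436]
eef_rot: [-0.113, 0.994, -0.0, 0.001]
force: [-1.0, -0.7, -2.3]
width: 0.387
0.3871636329142181
shift [-6.47 10.83  0.12] spin 1.55 cur yaw 103.0 q7 2.18 t 15.15
```

```bash
python3 -m crank '[[0,-6.5,10.8,0,1.55],[0,-6.5,10.8,0,1.55],[0,-6.5,10.8,0,1.55],[0,-6.5,10.8,0,1.55],[0,-6.5,10.8,0,1.55],[0,-6.5,10.8,0,1.55],[0,-6.5,10.8,0,1.55],[0,-6.5,10.8,0,1.55],[0,-6.5,10.8,0,1.55]]'; python3 - <<'E'
from h import *
go(.554,.096,.02,np.radians(93.7))
c=env.camera("scene"); s=env.state()
p=proj(c,[s["tool_pos"]])[0]; print(p)
im=cv2.resize(c["img"][:,:,::-1],None,fx=5,fy=5,interpolation=cv2.INTER_CUBIC)
u,v=(p*5).astype(int); cv2.imwrite("pics/m5.png",im[v-200:v+250,u-300:u+300])
E
```

```text
time_s: 16.27
tool_pos: [0.5543, 0.0935, 0.1422]
eef_rot: [-0.031, 1.0, -0.001, -0.001]
force: [-1.7, 0.1, -1.2]
width: 0.375
shift [-0.    0.09  4.07] spin -0.02 cur yaw 93.6 q7 1.4 t 16.275
[291.78175156 188.24184667]
```

View pics/m5.png

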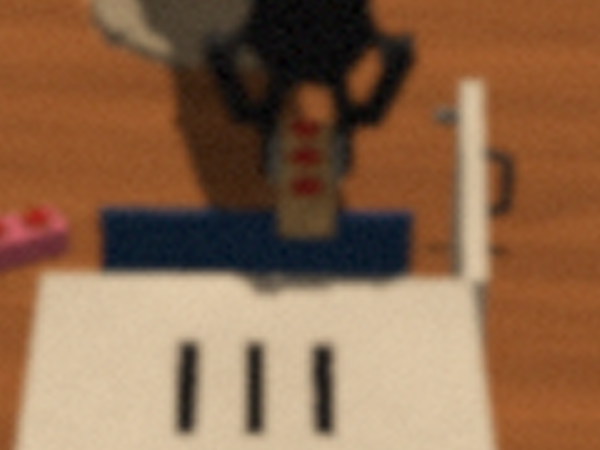

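The red bar is held level and aligned at about (307,180). It sits ~10 mm further in than green did, so I'll shift back 9 mm while lowering.

```bash
python3 -m crank '[[0,0.3,0,0,0],[0,0.3,0.05,1,0],[0,0.3,0.05,2,0],[0,0.3,0.05,3,0],[0,0.3,0.05,3.8,0],[0,0.3,0.05,4,0],[0,0.3,0.05,4,0]]'; python3 -m crank '[[0,0,0,0.1,0],[0,0,0,0.1,0]]'
```

```text
time_s: 17.2
tool_pos: [0.5458, 0.0959, 0.0233]
eef_rot: [-0.032, 0.999, -0.0, -0.0]
force: [-0.3, 0.0, -1.0]
width: 0.379
time_s: 17.45
tool_pos: [0.5463, 0.0963, 0.0206]
eef_rot: [-0.032, 0.999, 0.0, 0.001]
force: [-0.0, -0.0, -0.7]
width: 0.382
```

```bash
python3 -m crank '[[0,0,0,0.1,0],[0,0,0,0.1,0]]'; python3 -m crank '[[0,0,0,0.1,0],[0,0,0,0.1,0]]'
```

```text
time_s: 17.7
tool_pos: [0.546, 0.0963, 0.017]
eef_rot: [-0.032, 0.999, -0.0, -0.0]
force: [-0.1, -0.6, -0.4]
width: 0.382
time_s: 17.95
tool_pos: [0.5489, 0.0965, 0.0165]
eef_rot: [-0.032, 0.999, 0.0, 0.003]
force: [0.2, -0.7, 27.7]
width: 0.382
```

```bash
python3 -m crank '[[60,0,0,-0.05,0],[60,0,0,-0.05,0],[60,0,0,-0.05,0],[60,0,0,-1,0],[60,0,0,-2.5,0],[60,0,0,-4.2,0],[0,0,0,-4.2,0],[0,0,0,-4.2,0]]'; python3 -c "
from h import *
go(.448,.057,.052,np.radians(93.7))"
```

```text
time_s: 18.95
tool_pos: [0.5456, 0.0963, 0.1396]
eef_rot: [-0.032, 0.999, -0.0, -0.0]
force: [-0.5, -0.7, -0.7]
width: 0.183
shift [ 3.33 -1.1   2.92] spin 0.0 cur yaw 93.7 q7 1.4 t 18.95
```

```bash
python3 -m crank '[[0,3.3,-1.1,0,0],[0,3.3,-1.1,0,0],[0,3.3,-1.1,0,0],[0,3.3,-1.1,0,0],[0,3.3,-1.1,0,0],[0,3.3,-1.1,1,0],[0,3.3,-1.1,2,0],[0,3.3,-1.1,2.8,0],[0,3.3,-1.1,2.8,0]]'; python3 - <<'E'
from h import *
go(.48,.06,.052,np.radians(93.7))
A=[cv2.resize(env.camera(n)["img"][110:270,l:l+160,::-1],None,fx=2.5,fy=2.5,interpolation=cv2.INTER_CUBIC) for n,l in(("scene",200),("top",150))]
cv2.imwrite("pics/m6.png",np.hstack(A))
E
```

```text
time_s: 20.08
tool_pos: [0.4491, 0.0572, 0.0544]
eef_rot: [-0.033, 0.999, -0.0, -0.002]
force: [-0.8, 0.5, 0.4]
width: 0.001
shift [-1.03  0.03  0.08] spin 0.0 cur yaw 93.7 q7 1.43 t 20.075
```

View pics/m6.png

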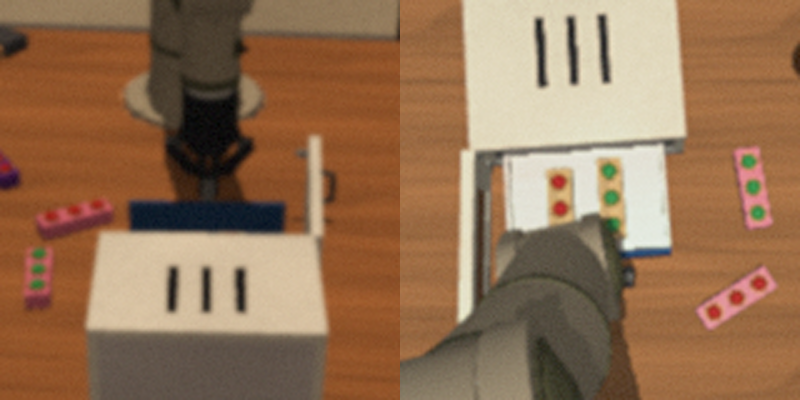

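Both bars lie flat side by side in the tray, red at (560,195) and green at (610,195). The shut fingers are down in front of the panel. Pushing.

```bash
python3 -m crank '[[0,-0.3,0,0,0],[0,-0.6,0,0,0],[0,-0.9,0,0,0],[0,-1.2,0,0,0],[0,-1.6,0,0,0],[0,-2,0,0,0],[0,-2.4,0,0,0],[0,-2.8,0,0,0],[0,-3.2,0,0,0],[0,-3.5,0,0,0]]'; python3 -m crank '[[0,-0.3,0,0,0],[0,-0.6,0,0,0],[0,-0.9,0,0,0],[0,-1.15,0,0,0],[0,-1.4,0,0,0],[0,-1.5,0,0,0]]'
```

```text
time_s: 21.42
tool_pos: [0.555, 0.0639, 0.0559]
eef_rot: [-0.032, 0.999, 0.0, 0.0]
force: [-1.8, 0.5, 1.5]
width: 0.003
time_s: 22.18
tool_pos: [0.5996, 0.0667, 0.056]
eef_rot: [-0.032, 0.999, 0.0, 0.0]
force: [-1.8, 2.2, 1.1]
width: 0.002
```

```bash
for i in 1 2 3 4; do python3 -m crank '[[0,-0.12,0,0,0],[0,-0.12,0,0,0]]' | grep -E "pos|force"; done
```

```text
tool_pos: [0.6032, 0.0668, 0.056]
force: [0.3, 0.1, -0.2]
tool_pos: [0.6066, 0.0669, 0.056]
force: [-0.3, -1.2, -0.5]
tool_pos: [0.6077, 0.0671, 0.0556]
force: [-6.8, -0.3, 1.7]
tool_pos: [0.6073, 0.067, 0.0547]
force: [-16.5, -0.7, 3.4]
```

The tray stopped hard at 0.6075 (expected 0.608), so it is home. Back off, rise, and go round to the door's outer face.

```bash
python3 -m crank '[[0,1,0,0,0],[0,2,0,0,0],[0,2.3,0,-1.5,0],[0,2.5,0,-3.5,0],[0,2.5,0,-3.8,0],[0,2.5,0,-3.8,0]]'; python3 - <<'E'
from h import *
go(.45,.275,.16,np.radians(93.7))
H=np.array([-.1,.13]);a=np.radians(3.7);Rc=np.array([[np.cos(a),-np.sin(a)],[np.sin(a),np.cos(a)]])
for th in (93,85,75,65,55,45,35,25,15,10,5,2,0):
    t=np.radians(th); d=np.array([-np.sin(t),-np.cos(t)]); n=np.array([-np.cos(t),np.sin(t)])
    r=.17+.04*(93-th)/93; p=H+r*d+.027*n; w=Rc@p+[.719,.072]; print(th,(p*1000).round(),w.round(3),np.hypot(*w).round(3),"rel", ((p-[-.27,.205])*[-1,1]/.03).round(2))
w=Rc@np.array([-.27,.205])+[.719,.072]; print(w); go(*w,.16)
E
```

```text
time_s: 23.92
tool_pos: [0.5393, 0.0629, 0.1707]
eef_rot: [-0.032, 0.999, 0.0, 0.001]
force: [-0.1, -0.1, 0.0]
width: -0.001
shift [2.52 7.25 0.35] spin 0.0 cur yaw 93.7 q7 1.45 t 23.925
93 [-268.  166.] [0.441 0.22 ] 0.492 rel [-0.05 -1.3 ]
85 [-275.  142.] [0.435 0.196] 0.477 rel [ 0.17 -2.11]
75 [-279.  110.] [0.434 0.164] 0.464 rel [ 0.29 -3.16]
65 [-276.   78.] [0.438 0.132] 0.457 rel [ 0.21 -4.25]
55 [-268.   45.] [0.449 0.1  ] 0.459 rel [-0.06 -5.33]
45 [-254.   14.] [0.465 0.07 ] 0.47 rel [-0.54 -6.36]
35 [-234.  -14.] [0.486 0.043] 0.488 rel [-1.2  -7.31]
25 [-209.  -39.] [0.513 0.019] 0.514 rel [-2.04 -8.14]
15 [-179.  -60.] [0.544 0.001] 0.544 rel [-3.04 -8.82]
10 [-162.  -68.] [ 0.561 -0.006] 0.561 rel [-3.59 -9.1 ]
5 [-145.  -75.] [ 0.579 -0.012] 0.579 rel [-4.17 -9.32]
2 [-134.  -78.] [ 0.59  -0.015] 0.59 rel [-4.52 -9.44]
0 [-127.  -80.] [ 0.597 -0.016] 0.598 rel [-4.77 -9.5 ]
[0.43633366 0.25914898]
shift [3.01 6.75 0.35] spin 0 cur yaw 93.7 q7 1.45 t 23.925
```

```bash
python3 -m crank '[[0,3,6.8,0,0],[0,3,6.8,0,0],[0,3,6.8,0,0],[0,3,6.8,0,0],[0,3,6.8,0,0],[0,3,6.8,0,0],[0,3,6.8,1.5,0],[0,3,6.8,3,0],[0,3,6.8,3.5,0],[0,3,6.8,3.5,0]]'; python3 -c "
from h import *
go(.436,.259,.065,np.radians(93.7))"
```

```text
time_s: 25.18
tool_pos: [0.4357, 0.2593, 0.0643]
eef_rot: [-0.031, 1.0, -0.001, -0.001]
force: [0.3, -0.3, 0.2]
width: 0.004
shift [-0.01 -0.01 -0.02] spin -0.02 cur yaw 93.6 q7 1.03 t 25.175
```

```bash
python3 -m crank '[[0,0,-0.5,0,0],[0,0,-0.9,0,0],[0,0,-1.3,0,0],[0,0.1,-1.7,0,0],[0,0.17,-2.1,0,0],[0,0.25,-2.6,0,0],[0,0.3,-3.1,0,0],[0,0.27,-3.6,0,0],[0,0.22,-4.2,0,0],[0,0.1,-4.75,0,0]]'; python3 -m crank '[[0,-0.15,-0.55,0,0],[0,-0.4,-1.05,0,0],[0,-0.65,-1.6,0,0],[0,-0.95,-2.1,0,0],[0,-1.3,-2.55,0,0],[0,-1.7,-3,0,0],[0,-2.15,-3.4,0,0],[0,-2.65,-3.75,0,0],[0,-3.15,-4.05,0,0],[0,-3.15,-4.05,0,0]]'; python3 -c "
from h import *
go(.597,-.016,.065)
c=env.camera('top');A=c['img'][85:255,140:310,::-1];cv2.imwrite('pics/m7.png',cv2.resize(A,None,fx=3.5,fy=3.5,interpolation=cv2.INTER_CUBIC))"
```

```text
time_s: 26.42
tool_pos: [0.4427, 0.1177, 0.0654]
eef_rot: [-0.032, 0.999, 0.0, 0.001]
force: [1.8, 1.6, 6.7]
width: -0.001
time_s: 27.68
tool_pos: [0.545, 0.0018, 0.0652]
eef_rot: [-0.032, 0.999, -0.0, 0.001]
force: [-0.8, -0.9, 8.6]
width: 0.003
shift [-1.69 -0.7   0.01] spin 0 cur yaw 93.6 q7 1.43 t 27.675
```

View pics/m7.png

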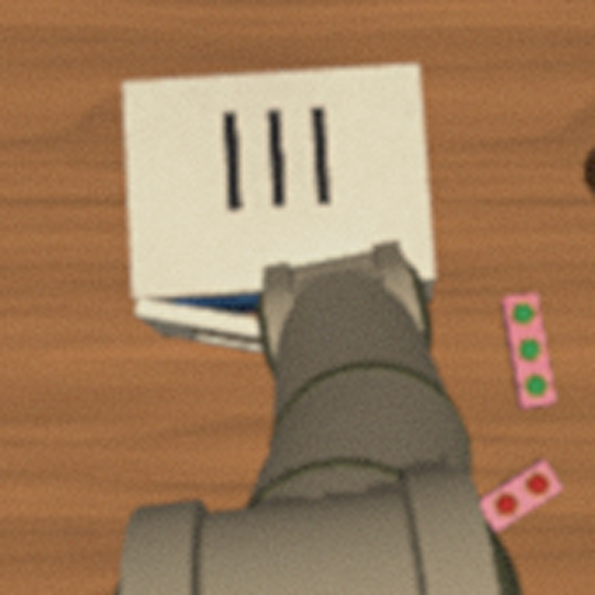

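The door is nearly shut, about 13° open, and the tray panel behind it is flush. Continue through the catch.

```bash
python3 -m crank '[[0,-0.3,-0.15,0,0],[0,-0.6,-0.3,0,0],[0,-0.9,-0.42,0,0],[0,-1.15,-0.5,0,0],[0,-1.35,-0.55,0,0],[0,-1.5,-0.6,0,0],[0,-1.5,-0.6,0,0]]'; for i in 1 2 3 4; do python3 -m crank '[[0,-0.12,0,0,0],[0,-0.12,0,0,0]]' | grep -E "pos|force"; done
```

```text
time_s: 28.6
tool_pos: [0.5881, -0.0125, 0.0642]
eef_rot: [-0.032, 0.999, -0.0, -0.002]
force: [-3.8, 0.3, -1.9]
width: 0.001
tool_pos: [0.5929, -0.0121, 0.0646]
force: [-2.0, -0.0, -1.1]
tool_pos: [0.5982, -0.0115, 0.0651]
force: [-0.8, 0.6, -0.1]
tool_pos: [0.598, -0.0116, 0.0645]
force: [-9.7, -0.4, 2.8]
tool_pos: [0.5977, -0.0118, 0.0637]
force: [-18.0, -0.3, 3.8]
```

The force rose, dropped and then hit a hard stop at the expected shut position. Withdraw straight out, rise and check.

```bash
python3 -m crank '[[0,1,0,0,0],[0,2,0,0,0],[0,3,0,0,0],[0,3,0,-2,0],[0,3,0,-4,0],[0,3,0,-5,0],[0,3,0,-5,0]]'; python3 -m crank '[[0,0,-6,0,0],[0,0,-10,0,0],[0,0,-10,0,0],[0,0,-10,0,0],[0,0,-10,0,0],[0,0,-10,0,0],[0,0,-10,0,0]]'; python3 - <<'E'
from h import *
c=env.camera("top")
a=np.radians(3.7);Rc=np.array([[np.cos(a),-np.sin(a)],[np.sin(a),np.cos(a)]])
W=[[*(Rc@np.array(p)+[.719,.072]),.125] for p in((-.115,.13),(-.115,-.13))]
print(proj(c,W))
A=cv2.resize(c["img"][70:270,130:390,::-1],None,fx=3,fy=3,interpolation=cv2.INTER_CUBIC);cv2.imwrite('pics/m8.png',A)
E
```

```text
time_s: 30.48
tool_pos: [0.5166, -0.0168, 0.2178]
eef_rot: [-0.032, 0.999, 0.0, 0.003]
force: [-0.0, -0.2, -1.3]
width: 0.002
time_s: 31.35
tool_pos: [0.5337, -0.3155, 0.2138]
eef_rot: [-0.032, 0.999, 0.001, -0.001]
force: [0.2, -0.0, -0.8]
width: -0.004
[[179.35166719 175.31434082]
 [262.76953376 169.8142632 ]]
```

View pics/m8.png

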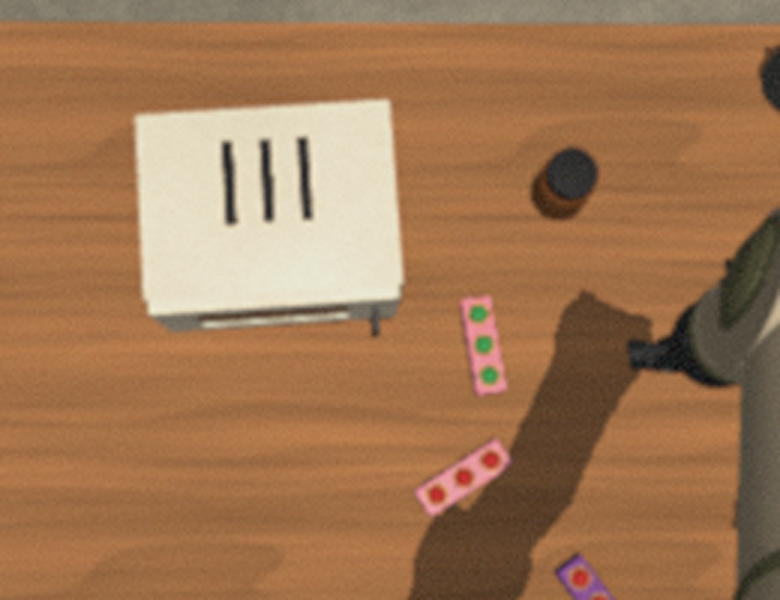

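The door's outer corners are at (150,315) and (402,298). A shut door should put them at (148,316) and (398,300), so it is flush with no gap.

```bash
python3 -c "
from plant import env
print(env.finish_job(), env.state()['time_s'])"
```

```text
the job is handed in; nothing more can be done
the job is handed in; nothing more can be done
```

I laid both carrier bars (green on the right, red on the left) flat and stones up on the tray. I then slid the tray home, pushed the door shut past its catch, and handed the job in at about 31 s.

**Last checks:**
- **Bars:** they lay side by side in the last picture taken before the tray closed. They can't be seen now that the door is shut.
- **Tray:** it hit a hard stop at x = 0.6075 (expected 0.608).
- **Door:** the pushing force rose, dropped, then met a hard stop. The final picture shows the door's outer corners within about 1–2 pixels of the shut position.
- **Bystanders:** I never went near the hammer, jar or steel block. The jar was standing in the final picture. I did not check the hammer and block there, because that crop did not show them.

**What went wrong or disagreed:**
- **First grasp:** it closed on nothing. The fingertips sat about 20 mm higher than the reported TCP suggested, so I found the real height by contact and used that.
- **Red bar:** it met the tray with about 28 N, measured at the wrist.
- **Door push:** an unexplained upward force of about 9 N showed on the tool during the swing. It was gone before the door latched.

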